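Isolate the cage air unit, line up the cover fastener and hold the cover shut

ROBOT

A 6-joint arm with a two-finger parallel gripper is mounted at the origin on the work surface. World frame = base frame: x ahead of the robot, y to its left, z up, the work surface at z = 0. Lengths are in m, angles in rad, forces in N, time in s.
With the tool pointing down it reaches from about 0.35 to 0.975 m from the base axis. Payload 4.9 kg.
Tool frame: the origin (TCP) lies at the very end of the fingers, on their centre line; the grasp point (between the pads) lies 19 mm behind it (grasp_offset is the distance from the TCP to the grasp point, in m); x points along the fingers, y is the direction in which the jaws open and shut, and the axes are right-handed (so a half turn about x gives the same grasp; the last joint's range is limited). The gripper opens to 85 mm and grips with 20 to 120 N. Pads are 22 mm wide; open, the fingers measure 114 mm over their backs; the gripper's body (76 mm by 85 mm) begins 54 mm behind the grasp point. The pads swing forward as they close: fully open they stand 13 mm farther back than shut.
Start: joints at [1.229, 0.053, 1.613, -0, 1.476, -0.119], TCP at [0.138, 0.61, 0.231] pointing down, gripper open.
Joint ranges: [-3.01, 3.01], [-1.01, 2.22], [0.06, 2.58], [-1.02, 4.17], [0.09, 2.62], [-3.14, 3.14]. Speed limits (rad/s): [2.57, 2.57, 3.14, 3.14, 3.14, 3.14].

INTERFACE

Orientations are given as a rotation vector (axis times angle).
In Python, from station import get_obs, get_image, camera_model, finish_job, grasp_offset gives the robot as it stands.
- The arm moves only by the shell command python3 -m crank 'ROWS' [OPENING] [FORCE]. ROWS is JSON, a list that holds one entry, the list of rows, each a list of 4 numbers: the shift along the world's x, y, z in m, then the turn about the world's z in degrees. In form: [[[dx, dy, dz, turn], ...]]. A call has 1 to 5 rows; each row is the pose to reach, as a shift and turn from the pose commanded when the call began; what a row does not reach only later rows make up. A row lasts 1/12 s, in which the tool goes at most 41.7 mm and 7.16 degrees, less where a joint would pass 70% of its speed; a pose out of reach is approached as far as the arm can. A call with a gripper value outside its range is refused whole. OPENING is the opening, from 0 (shut) to 1 (fully open), set as the call begins (- or left out, the last holds). The fingers move at their own pace and stop on an object; FORCE is the grip in N (left out, the last holds). Time passes only in rows, so rows that repeat a pose let the fingers close. It gives the time, the measured TCP pose, the force and the opening at its end, in the units of the state.
- get_obs(): the state, without advancing time (a new reading comes with each control period).
- get_image(name): name is "scene" or "top" or "wrist"; returns (picture, depth): 480x640x3 uint8, red, green, blue; 480x640 float32, m along the optical axis (not along the pixel's ray), 0 where there is no reading.
- camera_model(name): a dict with "fx", "fy", "cx", "cy" (pixels), "xyz" and "attitude" of the camera in the world. Camera axes: x right, y down, z forward; pixel columns grow to the right and rows downward; lengths in m; the calibration is good to about 2 mm. A picture is of the moment at which its call begins: read the wrist's pose just before it. camera_model takes no time and is no camera call; for the wrist camera it gives the pose at the moment of the call.
- finish_job(): hands the job in, once; it reports no verdict.
The state is a dict: "t": time; "q": joint angles; "dq": joint speeds; "effort": joint torques, N m; "tool_pos": TCP position; "tool_rot": TCP orientation; "contact_force": force on the tool from outside, world axes, zero at the start; "wrist_torque": the same for the moment, N m; "opening": finger opening in m.
Only numpy, scipy, OpenCV 4.12 (cv2) and the standard library are available. Lean on these libraries where they do the work, as an engineer would, in place of code of your own. Each camera call takes 0.05 s, during which the arm holds its last target.

TASK

Switch off the cage's air filter unit by turning the red isolator handle a quarter turn clockwise, from the green dot to the white dot (leave the blue lamp switch and everything else on the bench alone). Then turn the black quarter-turn fastener on the unit's sprung green cover anticlockwise until its yellow slot lines up with the white marks on the cover, and only after that press the cover down flat against its frame. Finish while still holding the cover pressed shut with the gripper: do not let go, the springs would lift it again.

Things in the scene. Friction and masses are not known exactly. Their poses are not given: they have to be found in the camera images.
- isolator_grip (a point): Red isolator handle of the air unit: a bar 58 mm long, 16 mm wide, 35 mm tall on a disc 48 mm across and 5 mm thick, on its box. Point on the turning axis at the height to grip: 30 mm above the box top, 10 mm below the bar's top. It turns with the handle: x along the bar towards the white pointer line, y across it, z up. Pinch the bar across its 16 mm width from above.
- isolator_box: Grey box, 100 x 100 x 66 mm, fixed to the bench, carrying the red handle; origin under its centre. Its x points from the centre to the green dot, the white dot lies at -y.
- isolator (a joint): Angle of the red isolator handle (rad): 0 = on (pointer at the green dot), 1.571 = off (pointer at the white dot), with end stops there; grows clockwise seen from above. Over-centre detent: up to about 0.12 N m to get past the middle (0.785), after which it snaps on to the end by itself and stays.
- lamp_switch_grip (a point): Blue lamp switch handle, not to be turned: the same shape as the red one, on its own grey box. Red and blue may stand on either side of the air unit.
- lamp_switch (a joint): Angle of the blue lamp switch (rad), 0 = on; leave it there.
- air_unit: White air filter unit fixed to the bench, 260 (x) x 300 (y) x 112 mm tall to the top of its aluminium frame; origin under its centre on the bench, x towards its hinge side (away from the robot), z up.
- cover_hinge (a point): Middle of the cover's hinge line, which runs along the unit's y, 98 mm behind the unit's centre, 112 mm above the bench. Same axes as the unit.
- cover (a joint): Opening of the green cover (rad): 0 = flat against the frame, 0.1 = as far up as its springs lift it (start). It is 190 mm long from hinge to free edge, 250 mm wide, 6 mm thick; its underside meets the frame top when shut. Pushed at the fastener it begins to go down at about 5 N and is shut at about 9 N, at a hard stop; let go, it springs up.
- fastener_grip (a point): Black wing of the fastener: 46 mm long, 16 mm wide, top 40 mm above the cover, on a disc 30 mm across, 5 mm thick; an 8 mm slot with a yellow floor runs along its top. Point on the turning axis, 30 mm above the cover's upper face, 150 mm from the hinge line towards the robot: the height to pinch the wing across its width from above. Turns with the wing, tilts with the cover: x along the slot, y across, z up.
- fastener (a joint): Angle of the fastener (rad), growing anticlockwise seen from above: 0 = slot parallel to the hinge line, 1.571 = slot at right angles to the hinge line and in line with the white marks (aligned). It turns freely on to a stop at 2.1, so stop at 1.571; friction of 0.05 N m keeps it where it is left.
- water_bottle_mid (a point): Bystander: clear drinking bottle, 64 mm across, 170 mm tall; point at its centre.
- pellet_jar_mid (a point): Bystander: amber jar, 72 mm across, 110 mm tall; point at its centre.
- feed_bowl_mid (a point): Bystander: white feed bowl, 84 mm across, 35 mm tall; point at its centre.
- tunnel_piece_mid (a point): Bystander: yellow-green tube standing upright, 64 mm across, 65 mm tall; point at its centre.
- spare_filter_mid (a point): Bystander: flat white filter block, 120 x 130 x 24 mm; point at its centre.
- scoop: Bystander: steel spoon-shaped scoop, 170 mm long, lying on the bench; origin under its middle.
- bench_brush: Bystander: hand brush, 180 mm long, lying on the bench; origin under its middle.
Mind the look-alikes: they are no part of the job. Leave any turquoise look-alike of the isolator_box alone.

How it is judged:
On the way, in this order (a step that is already met when the one before it is completed fails the run):
1. the red isolator is at off (value of joint isolator above 1.4 rad), for 0.2 s.
2. with the isolator off, the fastener's slot is in line with the marks (value of joint each of isolator, fastener above 1.4 rad and value of joint fastener below 1.74 rad), for 0.2 s.
3. with both so, the gripper holds the cover pressed against the frame (all of step 2 and value of joint cover below 0.02 rad and contact force between cover and the fingers above 4 N), for 0.5 s.
At the end, for the whole second after the job is handed in: Through the last second the gripper presses the cover (fastener included) with more than 4 N and the cover is within 0.02 rad of flat against its frame, the fastener's slot is within 0.17 rad (10 degrees) of the marks, and the red isolator is within 0.17 rad of off (all of step 3); the arm keeps its last pose, push and grip.
It fails at once if the blue lamp switch is turned (value of joint lamp_switch above 0.3 rad).
It fails at once if a bystander is moved by more than 30 mm (distance of any of water_bottle_mid, pellet_jar_mid, feed_bowl_mid, tunnel_piece_mid, spare_filter_mid, scoop, bench_brush from where it was at the start of the episode above 0.03 m).
It also fails if it takes over 54 s, if anything falls off the work surface, if the arm or the gripper's body presses on something with over 40 N, if the wrist force passes 120 N, or if a joint passes its speed limit or range.

## Working session

There is one attempt and no reset: what is moved stays moved. The work goes in short steps, Python scripts to look and compute and a shell command to move; the robot and the scene stay as the last step left them, time stands still between calls to the robot, and variables do not carry over. Pictures are saved under pics/ and viewed, and the job is handed in when it is done.

```bash
mkdir -p pics; ls; python3 - <<'E'
from station import *
import cv2,numpy as np
o=get_obs();print(o)
for n in ["scene","top"]:
    p,d=get_image(n);cv2.imwrite(f"pics/{n}0.png",p[:,:,::-1]);np.save(f"{n}0.npy",d);print(n,camera_model(n))
print(grasp_offset)
E
```

```text
pics
{'t': 0.0, 'q': array([ 1.22901981e+00,  5.33394174e-02,  1.61431797e+00, -4.08897666e-06,
        1.47597380e+00, -1.19009940e-01]), 'dq': array([ 0.00333813, -0.00203006,  0.00054871, -0.00088627,  0.00126917,
        0.00016888]), 'effort': array([ 8.49857752e-04, -3.93644035e+01, -3.70194519e+01,  4.43093541e-05,
        6.60609832e-03,  3.93789108e-06]), 'tool_pos': array([0.13787585, 0.60896061, 0.23005951]), 'tool_rot': array([ 0.17334361,  1.56417257, -0.17646806]), 'contact_force': array([0.30506664, 0.17794197, 0.15993333]), 'wrist_torque': array([3.89715230e-02, 4.46703376e-05, 1.76957835e-03]), 'opening': 0.08543361316708055}
scene {'fx': 443.558303686332, 'fy': 443.558303686332, 'cx': 320.0609886391765, 'cy': 233.56466608290407, 'xyz': array([ 1.13778412, -0.2107766 ,  0.9096865 ]), 'attitude': array([-2.04518149, -1.45028992,  0.52227097])}
top {'fx': 472.5863184156511, 'fy': 472.5863184156511, 'cx': 320.9692349408571, 'cy': 243.98704236495095, 'xyz': array([0.2618452 , 0.01664625, 1.25733252]), 'attitude': array([-2.04300628,  2.17722279, -0.23127891])}
0.0187
```

View pics/scene0.png

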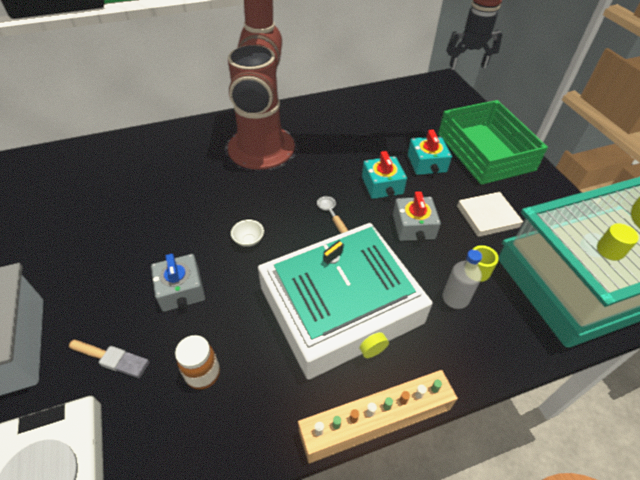

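View pics/top0.png

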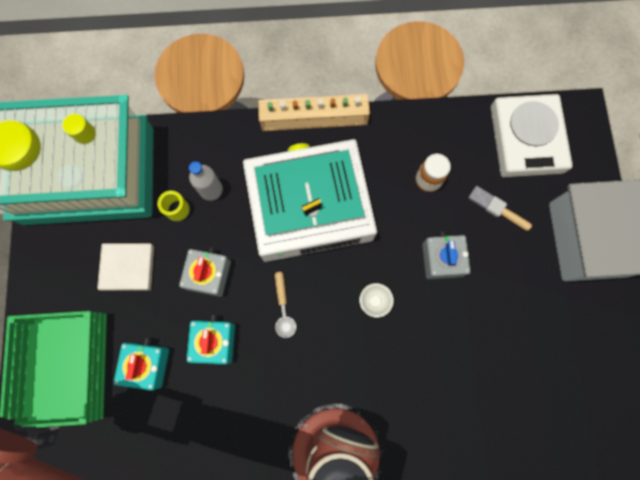

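```bash
cat > h.py <<'E'
from station import *
import cv2,numpy as np
from scipy.spatial.transform import Rotation as R
def cast(cm,u,v,z):
    d=R.from_rotvec(cm["attitude"]).apply([(u-cm["cx"])/cm["fx"],(v-cm["cy"])/cm["fy"],1.0])
    return cm["xyz"]+d*(z-cm["xyz"][2])/d[2]
def pts(cm,d):
    v,u=np.mgrid[:480,:640]
    P=np.stack([(u-cm["cx"])/cm["fx"]*d,(v-cm["cy"])/cm["fy"]*d,d],-1)
    return R.from_rotvec(cm["attitude"]).apply(P.reshape(-1,3)).reshape(480,640,3)+cm["xyz"]
E
python3 - <<'E'
from h import *
for n,boxes in [("top",[(150,220,120,100),(230,130,160,140)]),("scene",[(370,170,90,90),(250,210,190,170)])]:
    im=cv2.imread(f"pics/{n}0.png")
    t=[cv2.resize(im[y:y+h,x:x+w],(400,int(400*h/w)),interpolation=cv2.INTER_CUBIC) for x,y,w,h in boxes]
    H=max(a.shape[0] for a in t)
    t=[cv2.copyMakeBorder(a,0,H-a.shape[0],0,0,cv2.BORDER_CONSTANT) for a in t]
    cv2.imwrite(f"pics/{n}0z.png",np.hstack(t))
    P=pts(camera_model(n),np.load(f"{n}0.npy"))
    hsv=cv2.cvtColor(im,cv2.COLOR_BGR2HSV)
    if n=="top": probes=[(204,271),(190,255),(449,255),(312,206),(262,180),(345,170)]
    else: probes=[(418,205),(410,233),(335,250),(300,300)]
    for u,v in probes: print(n,u,v,P[v,u].round(4),hsv[v,u])
    red=((hsv[...,0]<8)|(hsv[...,0]>172))&(hsv[...,1]>150)&(hsv[...,2]>90)
    x,y,w,h=boxes[0]; m=np.zeros_like(red);m[y:y+h,x:x+w]=red[y:y+h,x:x+w]
    # only the component wanted
    k,l,s,c=cv2.connectedComponentsWithStats(m.astype(np.uint8))
    for i in range(1,k):
        if s[i,4]>15:
            vv,uu=np.nonzero(l==i)
            Z=P[vv,uu,2]; print("red",c[i],s[i],"zmed",np.median(Z), cast(camera_model(n),*c[i],0.106).round(4))
E
```

```text
top 204 271 [0.4669 0.3027 0.0727] [  1 216 145]
top 190 255 [0.5122 0.34   0.0649] [ 64  10 180]
top 449 255 [ 0.4621 -0.3113  0.109 ] [108 193 144]
top 312 206 [0.5888 0.0191 0.1779] [ 24 191 159]
top 262 180 [0.6808 0.1411 0.126 ] [ 82 163 181]
top 345 170 [ 0.6932 -0.0698  0.1283] [ 82 154 131]
red [201.83636364 270.95454545] [194 260  17  20 220] zmed 0.09448815791501997 [0.4616 0.2999 0.106 ]
scene 418 205 [0.4775 0.2997 0.098 ] [  1 185 142]
scene 410 233 [0.5096 0.2723 0.0339] [ 69  17 106]
scene 335 250 [0.5979 0.0239 0.1699] [30 55 74]
scene 300 300 [ 0.6652 -0.0771  0.1259] [ 80 137 212]
red [385. 171.] [378 170  14   4  36] zmed 0.07243886213309675 [0.3395 0.2702 0.106 ]
red [417.65060241 204.65060241] [410 191  17  25 249] zmed 0.08773464828211985 [0.4826 0.2945 0.106 ]
```

```bash
ls pics
```

```text
scene0.png
scene0z.png
top0.png
top0z.png
```

View pics/top0z.png

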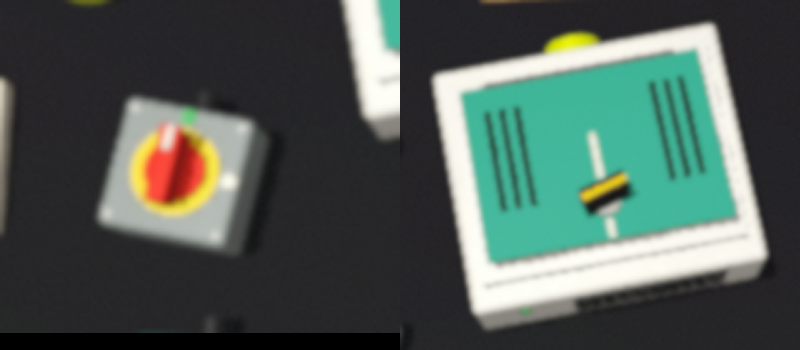

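View pics/scene0z.png

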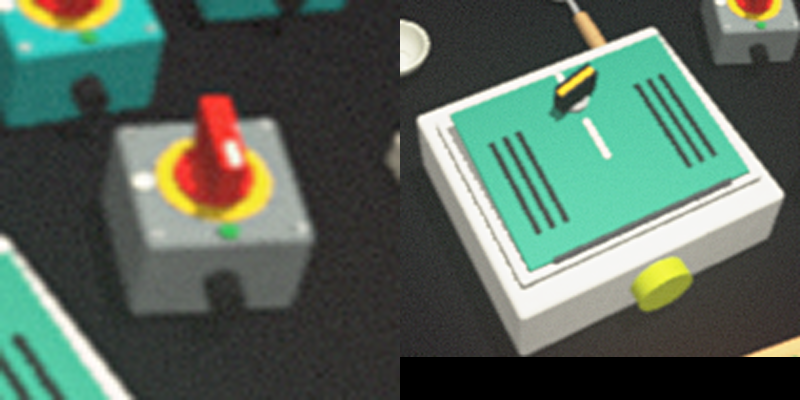

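```bash
python3 - <<'E'
from h import *
for n,(x,y,w,h) in [("top",(175,240,60,65)),("scene",(390,185,55,45))]:
    cm=camera_model(n);im=cv2.imread(f"pics/{n}0.png");hsv=cv2.cvtColor(im,cv2.COLOR_BGR2HSV).astype(int)
    sub=np.zeros((480,640),bool);sub[y:y+h,x:x+w]=1
    H,S,V=hsv[...,0],hsv[...,1],hsv[...,2]
    yel=sub&(H>15)&(H<35)&(S>120)&(V>100)
    v,u=np.nonzero(yel);hull=cv2.convexHull(np.stack([u,v],1).astype(np.int32))
    (cx,cy),ax,an=cv2.fitEllipse(hull); print(n,"ring",cx,cy,ax,cast(cm,cx,cy,0.066).round(4))
    C=cast(cm,cx,cy,0.066)
    g=sub&(H>45)&(H<80)&(S>80)&(V>60); v,u=np.nonzero(g);print("green",len(u),cast(cm,u.mean(),v.mean(),0.066).round(4))
    G=cast(cm,u.mean(),v.mean(),0.066)-C;print(" yaw",np.degrees(np.arctan2(G[1],G[0])),np.linalg.norm(G[:2]))
    # white dot
    wh=sub&(S<40)&(V>205);k,l,s,c=cv2.connectedComponentsWithStats(wh.astype(np.uint8))
    for i in range(1,k):
        p=cast(cm,*c[i],0.066);D=p-C;print(" white",c[i].round(1),s[i,4],p.round(4),np.degrees(np.arctan2(D[1],D[0])).round(1),np.linalg.norm(D[:2]).round(4))
# unit
for n in ["top","scene"]:
    cm=camera_model(n);im=cv2.imread(f"pics/{n}0.png");hsv=cv2.cvtColor(im,cv2.COLOR_BGR2HSV).astype(int)
    sub=np.zeros((480,640),bool)
    if n=="top": sub[135:265,235:385]=1
    else: sub[215:340,255:440]=1
    H,S,V=hsv[...,0],hsv[...,1],hsv[...,2]
    gr=sub&(H>70)&(H<95)&(S>90)
    gr=cv2.morphologyEx(gr.astype(np.uint8),cv2.MORPH_OPEN,np.ones((3,3)))
    cs,_=cv2.findContours(gr,cv2.RETR_EXTERNAL,cv2.CHAIN_APPROX_NONE);c=max(cs,key=cv2.contourArea)
    q=cv2.approxPolyDP(cv2.convexHull(c),8,True)[:,0]
    print(n,"cover corners",[ (tuple(a),cast(cm,*a,0.125).round(3).tolist()) for a in q])
    P=pts(cm,np.load(f"{n}0.npy"));A=P[gr>0];A=A[np.abs(A[:,2]-.125)<.02]
    M=np.c_[A[:,:2],np.ones(len(A))];co=np.linalg.lstsq(M,A[:,2],rcond=None)[0];print(" plane",co, A[:,2].min(),A[:,2].max())
    yl=sub&(H>18)&(H<33)&(S>130)&(V>90);k,l,s,cc=cv2.connectedComponentsWithStats(yl.astype(np.uint8))
    for i in range(1,k):
        if s[i,4]>8:
            v,u=np.nonzero(l==i);W=np.array([cast(cm,a,b,.165) for a,b in zip(u,v)])[:,:2]
            e=np.linalg.svd(W-W.mean(0))[2][0];print(" slot",cc[i],s[i],W.mean(0).round(4),np.degrees(np.arctan2(e[1],e[0])), np.median(P[v,u,2]))
    wh=sub&(S<70)&(V>150)
    m=cv2.fillConvexPoly(np.zeros((480,640),np.uint8),q,1);m=cv2.erode(m,np.ones((7,7)))>0
    k,l,s,cc=cv2.connectedComponentsWithStats((wh&m).astype(np.uint8))
    for i in range(1,k):
        if s[i,4]>5:
            v,u=np.nonzero(l==i);W=np.array([cast(cm,a,b,.128) for a,b in zip(u,v)])[:,:2]
            e=np.linalg.svd(W-W.mean(0))[2][0];print(" mark",cc[i],s[i],W.mean(0).round(4),np.degrees(np.arctan2(e[1],e[0])))
E
```

```text
top ring 202.1525115966797 271.0204162597656 (24.724443435668945, 25.910314559936523) [0.4683 0.309  0.066 ]
green 14 [0.5119 0.2974 0.066 ]
 yaw -14.922265174890496 0.04505342109533491
 white [201. 257.] 1 [0.5049 0.3116 0.066 ] 4.0 0.0367
 white [222. 258.] 1 [0.4989 0.2578 0.066 ] -59.2 0.0596
 white [200.  260.5] 2 [0.496  0.3142 0.066 ] 10.7 0.0281
 white [217.8 274.2] 23 [0.4577 0.2694 0.066 ] -105.0 0.041
 white [214. 290.] 1 [0.4179 0.2796 0.066 ] -149.8 0.0584
scene ring 417.4975891113281 209.91009521484375 (18.028873443603516, 25.731130599975586) [0.4671 0.3101 0.066 ]
green 16 [0.5003 0.2996 0.066 ]
 yaw -17.634895820147463 0.03481107993472168
 white [422.1 204.6] 7 [0.4536 0.3311 0.066 ] 122.8 0.0249
 white [401.9 210.3] 16 [0.4551 0.2706 0.066 ] -106.9 0.0413
top cover corners [((np.int32(347), np.int32(151)), [0.746, -0.079, 0.125]), ((np.int32(363), np.int32(215)), [0.574, -0.106, 0.125]), ((np.int32(266), np.int32(233)), [0.543, 0.136, 0.125]), ((np.int32(255), np.int32(168)), [0.714, 0.158, 0.125])]
 plane [-0.09827745 -0.01379924  0.19420805] 0.10853094114178408 0.1
[... 553 characters left out ...]
311), np.int32(337)), [0.751, -0.082, 0.125]), ((np.int32(275), np.int32(264)), [0.559, -0.1, 0.125])]
 plane [-0.10017608 -0.01365807  0.19197204] 0.11420036311232917 0.14427377616417947
 slot [418.98305085 216.69491525] [408 215  22   5  59] [0.5661 0.2422] -109.72471918179167 0.06515062737647315
 slot [332.58823529 248.31764706] [324 242  18  14  85] [0.5883 0.0223] -65.136044439151 0.1696966499097462
 slot [376.76415094 336.58490566] [366 333  21   7 106] [0.8102 0.0259] -103.5083094806414 0.08280175345209867
 mark [335.83333333 259.46666667] [332 256   8   7  30] [0.5929 0.0295] -62.707022220756855
 mark [343.2247191  275.66292135] [337 266  14  20  89] [0.6387 0.0289] 5.240649863258596
```

```bash
cat >> h.py <<'E'
def state():
    o=get_obs();r=R.from_rotvec(o["tool_rot"]);y=r.apply([0,1,0]);x=r.apply([1,0,0])
    print("t",round(o["t"],2),"pos",o["tool_pos"].round(4),"jaw",np.degrees(np.arctan2(y[1],y[0])).round(1),"app",x.round(3),"q",o["q"].round(2),"F",o["contact_force"].round(1),"T",o["wrist_torque"].round(2),"op",round(o["opening"],4))
    return o
E
python3 - <<'E'
from h import *
o=state(); print(camera_model("wrist"))
E
```

```text
t 0.1 pos [0.1379 0.609  0.2302] jaw 77.2 app [-0.001 -0.002 -1.   ] q [ 1.23  0.05  1.61  0.    1.48 -0.12] F [-0.  -0.7  0.8] T [-0.   -0.04  0.  ] op 0.0852
{'fx': 378.3228861445145, 'fy': 378.3228861445145, 'cx': 317.0526722240511, 'cy': 234.38114645452134, 'xyz': array([0.06182228, 0.6258943 , 0.37272212]), 'attitude': array([2.25214337, 1.80116201, 0.27875209])}
```

```bash
python3 -m crank '[[[0.03,-0.027,0,0],[0.06,-0.054,0,0],[0.09,-0.081,0,0],[0.12,-0.108,0,0],[0.15,-0.135,0,0]]]' 0.6 60
python3 -m crank '[[[0.03,-0.027,0,0],[0.06,-0.054,0,0],[0.09,-0.081,0,0],[0.12,-0.108,0,0],[0.14,-0.13,0,-2]]]'
python3 -m crank '[[[0.02,-0.02,0,0],[0.04,-0.035,0,0],[0.04,-0.035,0,0],[0.04,-0.035,0,0]]]'
python3 - <<'E'
from h import *
o=state(); cm=camera_model("wrist");p,d=get_image("wrist");cv2.imwrite("pics/w1.png",p[:,:,::-1]);np.save("w1.npy",d);print(cm)
E
```

```text
t: 0.52
tool_pos: [0.2888, 0.4729, 0.2307]
tool_rot: [0.174, 1.564, -0.175]
contact_force: [0.2, 0.7, -0.2]
opening: 0.0512
t: 0.93
tool_pos: [0.4299, 0.3422, 0.2309]
tool_rot: [0.203, 1.561, -0.205]
contact_force: [0.7, -0.5, 0.2]
opening: 0.0511
t: 1.27
tool_pos: [0.4685, 0.3086, 0.2306]
tool_rot: [0.204, 1.562, -0.205]
contact_force: [0.4, -0.2, 0.0]
opening: 0.0515
t 1.27 pos [0.4685 0.3086 0.2306] jaw 75.1 app [-0.001 -0.    -1.   ] q [ 0.45 -0.1   1.76  0.    1.48 -0.86] F [ 0.4 -0.2  0. ] T [ 0.04  0.05 -0.02] op 0.0515
{'fx': 378.3228861445145, 'fy': 378.3228861445145, 'cx': 317.0526722240511, 'cy': 234.38114645452134, 'xyz': array([0.3932008 , 0.32813366, 0.37329023]), 'attitude': array([2.28437325, 1.757738  , 0.27258208])}
```

View pics/w1.png

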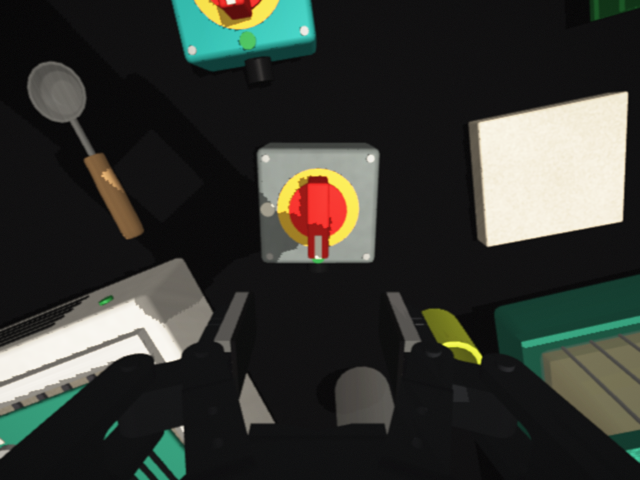

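```bash
python3 - <<'E'
from h import *
cm=camera_model("wrist")
print(cast(cm,318,209,.066),cast(cm,317,259,.066),cast(cm,317.5,178,.106),cast(cm,317.5,258,.106))
E
python3 -m crank '[[[0,0,-0.04,0],[0,0,-0.08,0],[0,0,-0.12,0],[0,0,-0.14,0],[0,0,-0.14,0]]]'
python3 -m crank '[[[0,0,-0.005,0],[0,0,-0.0115,0],[0,0,-0.0115,0]]]'
```

```text
[0.46625009 0.30956423 0.066     ] [0.50933434 0.29733602 0.066     ] [0.4347377  0.31745069 0.106     ] [0.49344324 0.30199098 0.106     ]
t: 1.73
tool_pos: [0.4626, 0.3084, 0.0845]
tool_rot: [0.196, 1.572, -0.206]
contact_force: [-1.0, -1.3, -0.5]
opening: 0.0511
t: 1.98
tool_pos: [0.4686, 0.3103, 0.0809]
tool_rot: [0.203, 1.56, -0.201]
contact_force: [-0.2, -0.4, 1.0]
opening: 0.051
```

```bash
python3 -m crank '[[[-0.001,0,-0.001,0],[-0.001,0,-0.001,0],[-0.001,0,-0.001,0],[-0.001,0,-0.001,0],[-0.001,0,-0.001,0]]]' 0 60
python3 -m crank '[[[0,0,0,0],[0,0,0,0],[0,0,0,0]]]'
python3 -c "
from h import *
state()"
```

```text
t: 2.4
tool_pos: [0.4677, 0.3094, 0.0803]
tool_rot: [0.202, 1.56, -0.203]
contact_force: [-2.1, -3.6, 5.8]
opening: 0.0149
t: 2.65
tool_pos: [0.4676, 0.3094, 0.0803]
tool_rot: [0.202, 1.56, -0.203]
contact_force: [-2.3, -3.1, 4.7]
opening: 0.0147
t 2.65 pos [0.4676 0.3094 0.0803] jaw 75.2 app [ 0.001 -0.    -1.   ] q [ 0.45  0.04  1.89 -0.    1.21 -0.86] F [-2.3 -3.1  4.7] T [-0.41  0.42  0.01] op 0.0147
```

```bash
python3 -m crank '[[[0,0,0,-5],[0,0,0,-11],[0,0,0,-17],[0,0,0,-23],[0,0,0,-29]]]'
python3 -m crank '[[[0,0,0,-6],[0,0,0,-12],[0,0,0,-18],[0,0,0,-24],[0,0,0,-30]]]'
python3 -m crank '[[[0,0,0,-6],[0,0,0,-12],[0,0,0,-18],[0,0,0,-24],[0,0,0,-31]]]'
python3 -m crank '[[[0,0,0,0],[0,0,0,0],[0,0,0,0]]]'
python3 -c "
from h import *
state()"
```

```text
t: 3.07
tool_pos: [0.4674, 0.3089, 0.0803]
tool_rot: [0.6, 1.485, -0.602]
contact_force: [-3.9, -5.1, 6.5]
opening: 0.0152
t: 3.48
tool_pos: [0.467, 0.3087, 0.0802]
tool_rot: [1.0, 1.328, -1.004]
contact_force: [-5.4, -6.4, 9.0]
opening: 0.015
t: 3.9
tool_pos: [0.4665, 0.3086, 0.0802]
tool_rot: [1.397, 1.073, -1.404]
contact_force: [-7.1, -6.3, 10.3]
opening: 0.0148
t: 4.15
tool_pos: [0.4665, 0.3087, 0.0803]
tool_rot: [1.394, 1.076, -1.4]
contact_force: [-6.7, -6.4, 10.3]
opening: 0.0152
t 4.15 pos [0.4665 0.3087 0.0803] jaw -14.8 app [-0.002 -0.002 -1.   ] q [ 0.45  0.04  1.89 -0.    1.21  0.71] F [-6.7 -6.4 10.3] T [-0.93  1.2  -0.13] op 0.0152
```

```bash
python3 -m crank '[[[0,0,0,0],[0,0,0,0],[0,0,0,0]]]' 0.6
python3 -m crank '[[[0,0,0.03,0],[0,0,0.07,0],[0,0,0.11,0],[0,0,0.15,0],[0,0,0.155,0]]]'
python3 -m crank '[[[0.016,-0.037,0,5],[0.032,-0.074,0,10],[0.048,-0.111,0,15],[0.064,-0.148,0,20],[0.08,-0.185,0,25]]]'
python3 -m crank '[[[0.016,-0.037,0,5],[0.032,-0.074,0,10],[0.044,-0.104,0,14],[0.044,-0.104,0,14],[0.044,-0.104,0,14]]]'
python3 - <<'E'
from h import *
o=state(); cm=camera_model("wrist");p,d=get_image("wrist");cv2.imwrite("pics/w2.png",p[:,:,::-1]);np.save("w2.npy",d)
import json;json.dump({k:np.asarray(v).tolist() for k,v in cm.items()},open("w2.json","w"))
p,d=get_image("top");cv2.imwrite("pics/top2.png",p[:,:,::-1])
z=cv2.resize(p[230:310,160:240],(400,400),interpolation=cv2.INTER_CUBIC);cv2.imwrite("pics/top2z.png",z[:,:,::-1])
E
```

```text
t: 4.4
tool_pos: [0.4673, 0.3097, 0.0789]
tool_rot: [1.397, 1.076, -1.396]
contact_force: [0.2, -0.6, -0.3]
opening: 0.0501
t: 4.82
tool_pos: [0.4707, 0.3115, 0.2436]
tool_rot: [1.409, 1.073, -1.383]
contact_force: [0.1, 0.5, 1.1]
opening: 0.0513
t: 5.23
tool_pos: [0.5477, 0.123, 0.2338]
tool_rot: [1.074, 1.29, -1.072]
contact_force: [-0.8, 0.3, 0.3]
opening: 0.0514
t: 5.65
tool_pos: [0.5915, 0.0191, 0.2333]
tool_rot: [0.895, 1.379, -0.895]
contact_force: [0.0, 0.6, 0.4]
opening: 0.0514
t 5.65 pos [0.5915 0.0191 0.2333] jaw 24.0 app [-0.  0. -1.] q [-0.09 -0.03  1.69  0.    1.48 -0.51] F [0.  0.6 0.4] T [ 0.    0.01 -0.01] op 0.0514
```

View pics/w2.png

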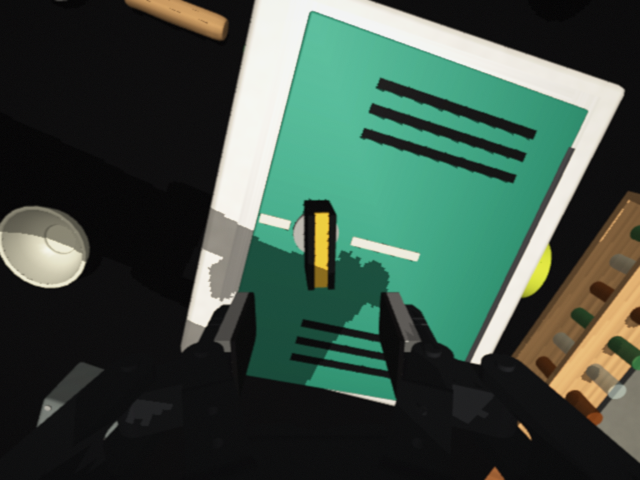

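View pics/top2z.png

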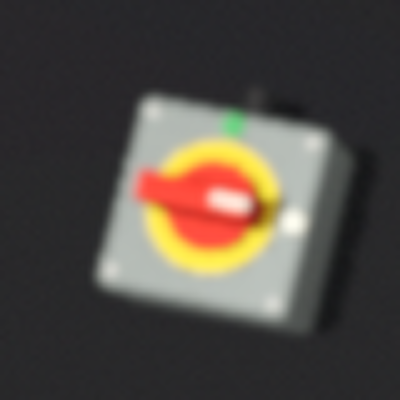

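```bash
python3 - <<'E'
from h import *
import json
cm={k:np.array(v) for k,v in json.load(open("w2.json")).items()}
im=cv2.imread("pics/w2.png");hsv=cv2.cvtColor(im,cv2.COLOR_BGR2HSV).astype(int);H,S,V=[hsv[...,i] for i in range(3)]
sub=np.zeros((480,640),bool);sub[200:300,300:342]=1
m=sub&(H>15)&(H<33)&(S>150)&(V>60);v,u=np.nonzero(m);print(u.min(),u.max(),v.min(),v.max())
W=np.array([cast(cm,a,b,.167) for a,b in zip(u,v)])
(c,wh,an)=cv2.minAreaRect(np.stack([u,v],1).astype(np.int32));print(c,wh,an)
e=np.linalg.svd(W[:,:2]-W[:,:2].mean(0),full_matrices=False)[2][0];print("slot c",cast(cm,*c,.167),np.degrees(np.arctan2(e[1],e[0])),"len",np.ptp(W[:,:2]@e),"z",np.median(pts(cm,np.load("w2.npy"))[v,u,2]))
sub=np.zeros((480,640),bool);sub[205:270,255:295]=1;sub[205:270,345:425]=1
g=sub&(S<70)&(V>150);k,l,s,cc=cv2.connectedComponentsWithStats(g.astype(np.uint8));Q=[]
for i in range(1,k):
    if s[i,4]>50:
        v,u=np.nonzero(l==i);W=np.array([cast(cm,a,b,.130) for a,b in zip(u,v)])[:,:2];e=np.linalg.svd(W-W.mean(0),full_matrices=False)[2][0];Q.append(W.mean(0));print("mark",cc[i],W.mean(0),np.degrees(np.arctan2(e[1],e[0])))
D=Q[1]-Q[0];print(np.degrees(np.arctan2(D[1],D[0])))
P=pts(cm,np.load("w2.npy"));print(P[250,320],P[232,300],P[100,330],P[150,520],[P[y,307].round(3) for y in (225,250,270)])
E
```

```text
314 329 212 286
(321.5, 249.0) (74.0, 15.0) 90.0
slot c [0.59322856 0.02132178 0.167     ] 113.39223743982552 len 0.04636380316930494 z 0.16952504914737748
mark [256.46875 211.78125] [0.54847024 0.01557005] -76.32358533189702
mark [274.36305732 221.10191083] [0.56186346 0.01445857] 9.348161788211625
mark [384.40847201 248.6172466 ] [0.6387716  0.02717499] 9.571255658267562
-4.743991687624538
[0.59224288 0.02131849 0.169785  ] [0.57998525 0.0170295  0.13845497] [0.56391328 0.09966774 0.13387615] [0.69105707 0.12290938 0.12213948] [array([0.58 , 0.031, 0.165]), array([0.586, 0.017, 0.166]), array([0.591, 0.005, 0.166])]
```

```bash
python3 -m crank '[[[0.0015,0.002,-0.03,-0.5],[0.0015,0.002,-0.06,-0.5],[0.0015,0.002,-0.08,-0.5],[0.0015,0.002,-0.087,-0.5],[0.0015,0.002,-0.087,-0.5]]]'
python3 -m crank '[[[0,0,0,0],[0,0,0,0],[0,0,0,0],[0,0,0,0],[0,0,0,0]]]' 0 50
python3 -c "
from h import *
state()"
```

```text
t: 6.17
tool_pos: [0.5906, 0.0241, 0.1442]
tool_rot: [0.896, 1.382, -0.9]
contact_force: [0.6, 0.0, 0.5]
opening: 0.0513
t: 6.58
tool_pos: [0.5913, 0.0219, 0.1481]
tool_rot: [0.896, 1.379, -0.902]
contact_force: [-5.7, -0.7, 2.1]
opening: 0.0157
t 6.58 pos [0.5913 0.0219 0.1481] jaw 23.7 app [-0.004 -0.002 -1.   ] q [-0.09  0.04  1.77 -0.    1.34 -0.5 ] F [-5.7 -0.7  2.1] T [-0.51  1.55  0.01] op 0.0157
```

```bash
python3 -m crank '[[[0,0,0,5],[0,0,0,11],[0,0,0,17],[0,0,0,23],[0,0,0,29]]]'
python3 -m crank '[[[0,0,0,6],[0,0,0,12],[0,0,0,18],[0,0,0,24],[0,0,0,30]]]'
python3 -m crank '[[[0,0,0,6],[0,0,0,11],[0,0,0,16.5],[0,0,0,16.5],[0,0,0,16.5]]]'
python3 - <<'E'
from h import *
o=state(); p,d=get_image("scene");cv2.imwrite("pics/s3z.png",cv2.resize(p[180:380,220:460],(720,600),interpolation=cv2.INTER_CUBIC)[:,:,::-1])
p,d=get_image("wrist");cv2.imwrite("pics/w3.png",p[:,:,::-1])
E
```

```text
t: 7.0
tool_pos: [0.5911, 0.0218, 0.148]
tool_rot: [0.503, 1.515, -0.508]
contact_force: [-7.3, -1.7, 3.6]
opening: 0.0157
t: 7.42
tool_pos: [0.5913, 0.0215, 0.1481]
tool_rot: [0.093, 1.572, -0.098]
contact_force: [-4.1, -4.7, 1.9]
opening: 0.0151
t: 7.83
tool_pos: [0.5915, 0.0216, 0.1484]
tool_rot: [-0.128, 1.57, 0.125]
contact_force: [-6.1, -2.5, 2.8]
opening: 0.0148
t 7.83 pos [0.5915 0.0216 0.1484] jaw 99.2 app [-0.003 -0.002 -1.   ] q [-0.09  0.04  1.77 -0.    1.34 -1.82] F [-6.1 -2.5  2.8] T [-0.32  1.42  0.05] op 0.0148
```

View pics/s3z.png

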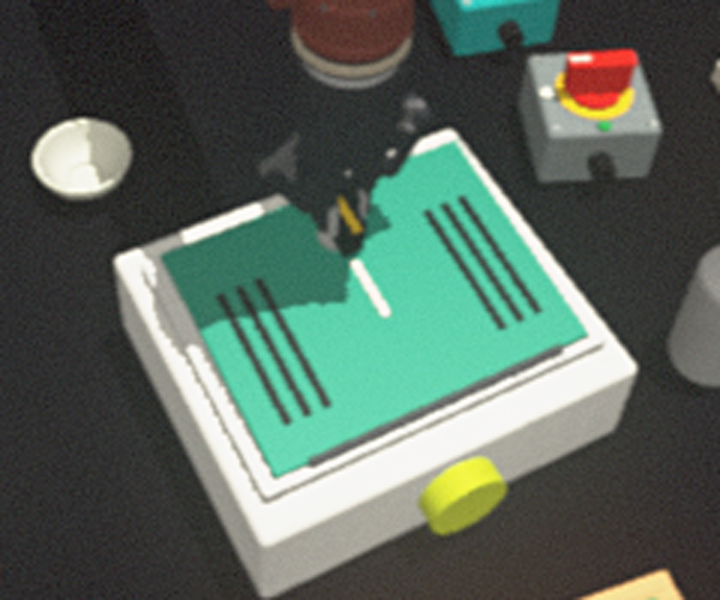

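View pics/w3.png

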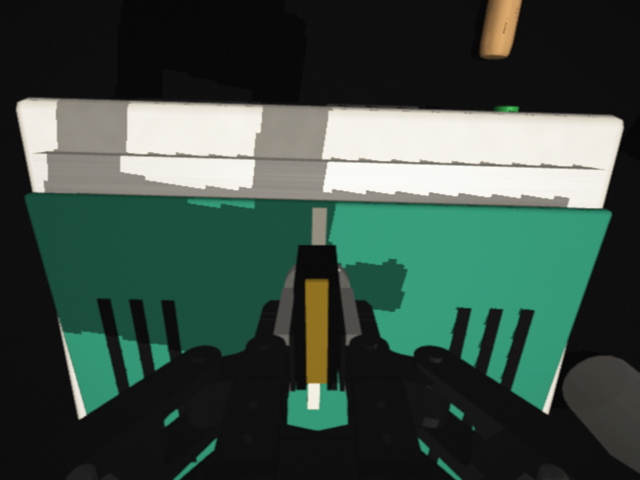

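```bash
python3 -m crank '[[[-0.001,0,-0.003,0],[-0.002,0,-0.006,0],[-0.003,0,-0.009,0],[-0.004,0,-0.012,0],[-0.004,0,-0.012,0]]]' 0 70
python3 -m crank '[[[0,0,-0.002,0],[0,0,-0.004,0],[0,0,-0.006,0],[0,0,-0.006,0],[0,0,-0.006,0]]]'
python3 -c "
from h import *
state()"
```

```text
t: 8.35
tool_pos: [0.5897, 0.0213, 0.1396]
tool_rot: [-0.128, 1.564, 0.124]
contact_force: [-11.0, -4.0, 14.6]
opening: 0.0149
t: 8.77
tool_pos: [0.5888, 0.0211, 0.1345]
tool_rot: [-0.129, 1.567, 0.124]
contact_force: [-16.8, -4.8, 18.4]
opening: 0.0148
t 8.77 pos [0.5888 0.0211 0.1345] jaw 99.2 app [ 0.    -0.003 -1.   ] q [-0.09  0.05  1.79 -0.    1.31 -1.82] F [-16.8  -4.8  18.4] T [-0.48  1.83 -0.08] op 0.0148
```

```bash
python3 -m crank '[[[-0.001,0,-0.002,0],[-0.002,0,-0.004,0],[-0.002,0,-0.004,0]]]'
python3 -m crank '[[[0,0,-0.002,0],[0,0,-0.003,0],[0,0,-0.003,0]]]'
python3 - <<'E'
from h import *
o=state(); cm=camera_model("scene");p,d=get_image("scene");cv2.imwrite("pics/s4z.png",cv2.resize(p[180:380,220:460],(720,600),interpolation=cv2.INTER_CUBIC)[:,:,::-1])
hsv=cv2.cvtColor(p,cv2.COLOR_RGB2HSV).astype(int)
g=(hsv[...,0]>70)&(hsv[...,0]<95)&(hsv[...,1]>90);g[:215]=0;g[345:]=0;g[:,:270]=0;g[:,420:]=0
P=pts(cm,d)[cv2.erode(g.astype(np.uint8),np.ones((3,3)))>0];P=P[abs(P[:,2]-.123)<.012]
M=np.c_[P[:,:2],np.ones(len(P))];co=np.linalg.lstsq(M,P[:,2],rcond=None)[0];print(co,np.hypot(*co[:2]))
E
```

```text
t: 9.02
tool_pos: [0.5888, 0.0211, 0.134]
tool_rot: [-0.129, 1.562, 0.123]
contact_force: [-17.4, -5.1, 27.5]
opening: 0.0147
t: 9.27
tool_pos: [0.5889, 0.0211, 0.1336]
tool_rot: [-0.129, 1.563, 0.123]
contact_force: [-24.1, -3.4, 39.8]
opening: 0.0147
t 9.27 pos [0.5889 0.0211 0.1336] jaw 99.2 app [ 0.005 -0.003 -1.   ] q [-0.09  0.05  1.79 -0.    1.3  -1.82] F [-24.1  -3.4  39.8] T [-0.39  3.27 -0.09] op 0.0147
[ 0.00253149 -0.00033057  0.11582585] 0.002552980606325484
```

View pics/s4z.png

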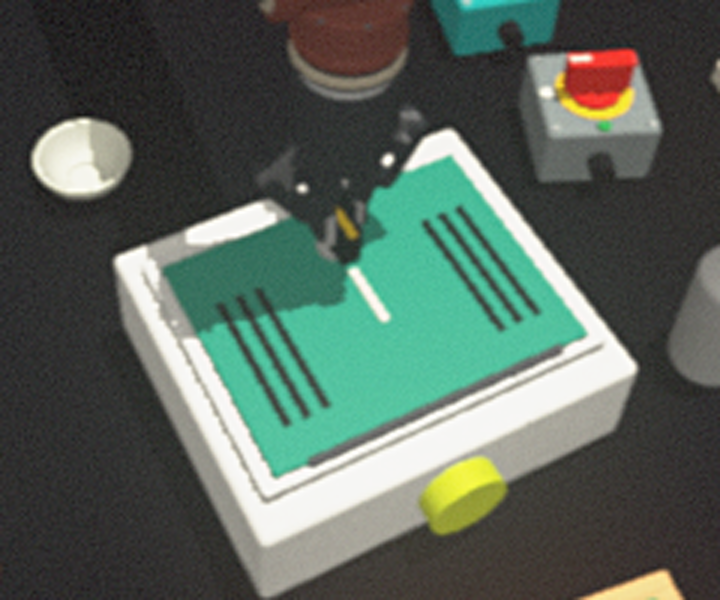

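```bash
python3 -m crank '[[[0,0,0.001,0],[0,0,0.0015,0],[0,0,0.0015,0],[0,0,0.0015,0],[0,0,0.0015,0]]]'
python3 -m crank '[[[0,0,0,0],[0,0,0,0],[0,0,0,0],[0,0,0,0],[0,0,0,0]]]'
python3 - <<'E'
from h import *
o=state()
for n,(b) in [("scene",(215,345,270,420)),("top",(135,265,235,385))]:
    cm=camera_model(n);p,d=get_image(n)
    hsv=cv2.cvtColor(p,cv2.COLOR_RGB2HSV).astype(int)
    g=(hsv[...,0]>70)&(hsv[...,0]<95)&(hsv[...,1]>90);k=np.zeros_like(g);k[b[0]:b[1],b[2]:b[3]]=1;g&=k
    P=pts(cm,d)[cv2.erode(g.astype(np.uint8),np.ones((3,3)))>0];P=P[abs(P[:,2]-.123)<.012]
    M=np.c_[P[:,:2],np.ones(len(P))];co=np.linalg.lstsq(M,P[:,2],rcond=None)[0];print(n,co)
state()
E
```

```text
t: 9.73
tool_pos: [0.5889, 0.0211, 0.1338]
tool_rot: [-0.129, 1.562, 0.123]
contact_force: [-21.4, -3.2, 33.4]
opening: 0.0147
t: 10.15
tool_pos: [0.5888, 0.0211, 0.1338]
tool_rot: [-0.129, 1.562, 0.123]
contact_force: [-21.9, -3.6, 34.5]
opening: 0.0146
t 10.15 pos [0.5888 0.0211 0.1338] jaw 99.2 app [ 0.005 -0.003 -1.   ] q [-0.09  0.04  1.79 -0.    1.3  -1.82] F [-21.9  -3.6  34.5] T [-0.41  2.67 -0.04] op 0.0146
scene [ 0.00182397 -0.00055921  0.11631251]
top [ 0.00043364 -0.00029044  0.12036458]
t 10.25 pos [0.5889 0.0211 0.1338] jaw 99.2 app [ 0.005 -0.003 -1.   ] q [-0.09  0.04  1.79 -0.    1.3  -1.82] F [-21.4  -3.3  33.3] T [-0.37  2.67 -0.08] op 0.0146
```

```bash
python3 -c "
from h import *
print(finish_job()); state()"
```

```text
the job is handed in; nothing more can be done
None
the job is handed in; nothing more can be done
```

I turned the red isolator 90° clockwise to off, then turned the fastener about 75° anticlockwise into line with the marks. After that I pressed the cover shut by the wing and handed the job in at about 10 s, still gripping and pressing.

**Last checks**
- **Isolator:** the pointer was at the white dot in the top and scene views.
- **Fastener:** the slot was in line with the white marks in the wrist view before I pressed. The jaws stayed at 99.2° while pressing, against a unit direction I measured at 8.3° to 9.5°, so the slot is off by about 1°.
- **Cover:** flat by depth in both cameras, with a slope of at most 0.002 rad.
- **Push:** about 33 N downward.
- **Bystanders and blue switch:** I didn't touch them, and nothing in the views suggested they moved. I did not measure them again at the end.

**Disagreements**
- My first two estimates of the fastener's position differed by about 5 mm. The wrist view settled it before I gripped.
- In that same wrist view, the cover's edge looked about 1.7° off square to the jaws, slightly more than the marks suggest but well within the 10° allowed.
- While pressing there was a sideways force of about 21 N at the grip that I could not remove by shifting 2 mm. The cover stayed shut with it.
- The push reached about 40 N for a moment, so I backed off.

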